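# Press a re-faced sanding block in a ratchet glue clamp

## Task

New abrasive has just been glued to the sanding block. Stand the block on its long edge on the bed of the blue ratchet clamp, centred between the two jaws with its broad faces towards them, then take the lever by its red T-bar and pump it in full strokes until the end of a stroke feels firm and the block stays pressed against the stop, without overtightening it and crushing the cork. Leave the lever leaning back at rest, and leave the spool, the glue bottle and the paint pot where they stand.

Things in the scene. Friction and masses are not known exactly. Their poses are not given: they have to be found in the camera images.
- block_center (a point): centre of the loose brown cork sanding block, 66 x 28 x 18 mm, with a thin darker abrasive face. It stands on a long edge, 28 mm high. Own axes: z along its 18 mm thickness (level), y along its 66 mm length (level), x vertical. Either broad face may look to the stop.
- clamp: blue ratchet clamp fixed to the desk, 256 x 88 mm; origin at desk height on its middle line, 124 mm from its lever end. Own axes: x along it, from the lever to the stop jaw (the way the moving jaw advances), y across, z up. The bed, on which the block shall stand, is 24 mm above the desk. Teeth of 6.3 mm and a sprung holding pawl keep the moving jaw from sliding back.
- seat (a point): where the block's centre belongs: on the bed, centred, flat against the rigid stop jaw (rubber face 9 mm beyond, along the clamp's x). Both jaws are 72 mm wide and 50 mm above the desk; between their uprights (42 mm apart) they are open from 34 mm above the desk up, so fingers can stand there. At first 27 to 55 mm lie between the jaw faces; the moving jaw is sprung, so past contact each tooth adds pressure.
- lever (a joint): angle of the pump lever, rad: 0 at rest, leaning back 0.50 from vertical, away from the jaws; 0.52 is its forward stop, about upright. No return spring: it stays where left. Forward it drives the jaw. A stroke gains one tooth if it reaches 0.46 to 0.50 and then returns below 0.07 (the first may gain less or two); a shorter one gains nothing, the jaw slides back.
- t_bar (a point): middle of the lever's red T-bar: level, along the clamp's y, 21 mm thick, 116 mm long, 140 mm from the hinge, 129 to 146 mm above the desk; its two grips revolve. Hold it 33 mm to either side of the rod. Push held still at the end of a stroke, above that of a free first stroke: 6 to 13 N = block clamped right; less = too loose; a tooth adds 6 N; over 14 N crushes the cork.
- lever_hinge (a point): the lever's hinge, whose axis runs along the clamp's y: on the clamp's middle line, 6 mm above the desk, 40 mm behind the clamp's origin.
- spool_center (a point): centre of the loose blue spool of solder, 51 mm in diameter, 36 mm high: leave it alone
- glue_center (a point): centre of the loose white squeeze bottle of glue, 41 mm in diameter, 146 mm high, behind the clamp: leave it alone
- pot_center (a point): centre of the loose paint pot with a white cap, 31 mm in diameter, 66 mm high, behind the clamp: leave it alone
There are look-alikes about, which are no part of the job. What is meant by the part that bears block_center is not purple, and is the larger of those in its own colour.

How it is judged:
On the way, in this order (a step that is already met when the one before it is completed fails the run):
1. the block stands on its long edge on the bed between the jaws, let go (x of block_center in the frame of seat between -0.022 and 0.004 m and y of block_center in the frame of seat between -0.012 and 0.012 m and z of block_center in the frame of seat between -0.003 and 0.003 m and contact force between the fingers and block below 0.2 N), for 0.2 s.
2. the lever, held by the robot, is forward at the end of a stroke and presses the block against the stop with more than 20 N (contact force between stop_jaw and block above 20 N and value of joint lever above 0.4 rad and contact force between the fingers and lever above 1 N), for 0.05 s.
3. the ratchet holds the block against the stop with 5 to 52 N and the lever is back at rest (contact force between stop_jaw and block between 5 and 52 N and value of joint lever below 0.12 rad), for 0.2 s.
At the end, for the whole second after the job is handed in: The block stands on its long edge on the bed, flat against the stop (4 mm along, 12 mm across, 4 mm in height, 7 degrees), held there by the ratchet with 5 to 52 N (last stroke 6 to 13 N above a free one at the T-bar); the lever is released within 0.12 rad of its rest (all of step 3 and x of block_center in the frame of seat between -0.004 and 0.005 m and y of block_center in the frame of seat between -0.012 and 0.012 m and z of block_center in the frame of seat between -0.004 and 0.004 m and angle between the z axis of block_center and the x axis of clamp, either way round below 0.12 rad and angle between block_center's own y axis and vertical between 1.45 and 1.69 rad); the robot touches nothing.
It fails at once if the cork is crushed: the block is pressed against the stop with more than 80 N (contact force between stop_jaw and block above 80 N).
It fails at once if the solder spool is moved more than 20 mm (distance of spool_center from where it was at the start of the episode above 0.02 m).
It fails at once if the glue bottle is moved more than 20 mm (distance of glue_center from where it was at the start of the episode above 0.02 m).
It fails at once if the paint pot is moved more than 20 mm (distance of pot_center from where it was at the start of the episode above 0.02 m).
It also fails if it takes over 72 s, if anything falls off the work surface, if the arm or the gripper's body presses on something with over 40 N, if the wrist force passes 120 N, or if a joint passes its speed limit or range.

## Robot

A 7-joint arm with a two-finger parallel gripper is mounted at the origin on a cart in front of the work surface, level with it; the furniture and walls round the work are solid. World frame = base frame: x ahead of the robot, y to its left, z up, the work surface at z = 0. Lengths are in m, angles in rad, forces in N, time in s.
With the tool pointing down it reaches from about 0.425 to 1.025 m from the base axis. Payload 9.4 kg.
Tool frame: the origin (TCP) lies at the very end of the fingers, on their centre line; the grasp point (between the pads) lies 19 mm behind it; z points along the fingers, y is the line along which they close (so a half turn about z gives the same grasp; the last joint's range is limited). The gripper opens to 93 mm and grips with 3 to 60 N. Pads are 15 mm wide; open, the fingers measure 128 mm over their backs; the gripper's body (75 mm by 188 mm) begins 65 mm behind the grasp point.
Start: joints at [-1.272, 0.599, -0.003, 1.599, 0.002, 0.943, -0.08], TCP at [0.266, 0.674, 0.183] pointing down, gripper open.
Joint ranges: [-2.57, 2.57], [-0.35, 1.97], [-1.29, 1.29], [0.11, 2.56], [-1.05, 4.19], [0.11, 1.86], [-2.63, 2.63]. Speed limits (rad/s): [2.22, 2.22, 3.01, 3.01, 3.14, 3.14, 3.14].

## Interface

Orientations are given as a rotation vector (axis times angle).
In Python, from cell import * gives the robot as it stands. The module is installed in compiled form; this text tells all that it offers.
- The arm moves only by the tool servo_tool, never from a script. Its argument "commands" is a list of rows, each an object with "delta_pos": the shift along the tool's x, y, z in cm, a list of three; "rotation": the turn, a rotation vector about the tool's x, y, z in degrees, a list of three; "jaw": the closure, from 0 (fully open) to 1 (shut). A call has 1 to 10 rows; each row is the pose to reach, as a shift and turn from the pose commanded when the call began, along the tool's axes at that moment; what a row does not reach only later rows make up. A row lasts 1/12 s, in which the tool goes at most 41.7 mm and 7.16 degrees, less where a joint would pass 70% of its speed; a pose out of reach is approached as far as the arm can. A call with a gripper value outside its range is refused whole. The fingers move at their own pace and stop on an object; the grip force is fixed at half the most. Time passes only in rows, so rows that repeat a pose let the fingers close. It gives the time, the measured TCP pose, the force, the opening and the grip force at its end, in the units of the state.
- get_obs(): the state, without advancing time (a new reading comes with each control period).
- camera(name): name is "scene" or "top" or "wrist"; returns (picture, depth): 480x640x3 uint8, red, green, blue; 480x640 float32, m along the optical axis (not along the pixel's ray), 0 where there is no reading.
- camera_params(name): a dict with "intrinsics" (3x3 intrinsics, pixels), "R" (3x3) and "t" (3): a world point X has camera coordinates R X + t; the wrist camera has in their place "hand_eye" (4x4, takes a point from camera to tool coordinates, whose origin is the TCP and whose axes are the flange's). Camera axes: x right, y down, z forward; pixel columns grow to the right and rows downward; lengths in m; the calibration is good to about 2 mm. A picture is of the moment at which its call begins: read the wrist's pose just before it. camera_params takes no time and is no camera call.
- hand_in(): hands the job in; it is judged then, once.
The state is a dict: "time_s": time; "q": joint angles; "joint_velocities": joint speeds; "tau": joint torques, N m; "position": TCP position; "eef_rot": TCP orientation; "ft_force": force on the tool from outside, world axes, zero at the start; "moment": the same for the moment, N m; "finger_gap": finger opening in m; "grip_force": force on a finger pad.
Only numpy, scipy, OpenCV 4.12 (cv2) and the standard library are available. Lean on these libraries where they do the work, as an engineer would, in place of code of your own. Each camera call takes 0.05 s, during which the arm holds its last target. There are 200 camera calls.

## Working session

There is one attempt and no reset: what is moved stays moved. The work goes in short steps, Python scripts to look and compute and a tool call to move; the robot and the scene stay as the last step left them, time stands still between calls to the robot, and variables do not carry over. Pictures are saved under pics/ and viewed, at most 10 in all, crops included, and the job is handed in when it is done.

Besides the shell and the picture viewer there is one more tool, called as name(argument=value, ...) on one line, values as JSON. servo_tool: Moves the arm, as the interface text tells. Its arguments: {"type":"object","properties":{"commands":{"type":"array"}},"required":["commands"]}

```bash
mkdir -p pics; python3 - <<'E'
from cell import *
import cv2,numpy as np
for n in("scene","top"):
    p,d=camera(n); cv2.imwrite(f"pics/{n}0.png",p[:,:,::-1]); np.savez(f"{n}0.npz",p=p,d=d)
    print(n,camera_params(n))
o=get_obs();print(o)
print(camera_params("wrist"))
E
```

```text
scene {'intrinsics': array([[480.60371183,   0.        , 322.26148759],
       [  0.        , 480.60371183, 234.18007496],
       [  0.        ,   0.        ,   1.        ]]), 'R': array([[-0.82478976, -0.56537155,  0.00876696],
       [-0.27293035,  0.38448863, -0.88186026],
       [ 0.4952079 , -0.72974208, -0.47142934]]), 't': array([0.46678497, 0.27684079, 0.66501737])}
top {'intrinsics': array([[484.42754991,   0.        , 321.23702961],
       [  0.        , 484.42754991, 236.93963712],
       [  0.        ,   0.        ,   1.        ]]), 'R': array([[-0.02468563, -0.99965209,  0.00929107],
       [-0.98744458,  0.02293154, -0.1562925 ],
       [ 0.15602506, -0.01303259, -0.98766712]]), 't': array([-0.03566627,  0.6008176 ,  1.24694316])}
{'time_s': 0.1, 'q': array([-1.27167816,  0.60006493, -0.00251602,  1.60002207,  0.00184097,
        0.94289912, -0.07978677]), 'joint_velocities': array([-0.00129631, -0.00203988, -0.00233166, -0.00103367,  0.00072988,
        0.00210517,  0.0006838 ]), 'tau': array([ 3.93895272e-03, -7.66557384e+01,  1.50163684e+00, -2.52936298e+01,
       -
[... 175 characters left out ...]
3]), 'ft_force': array([-0.68383422, -1.14272304,  0.84488918]), 'moment': array([-0.02345723,  0.00889092, -0.0139649 ]), 'grip_force': 0.0, 'finger_gap': 0.09285710877814315}
{'intrinsics': array([[406.18690862,   0.        , 311.0843095 ],
       [  0.        , 406.18690862, 229.85607199],
       [  0.        ,   0.        ,   1.        ]]), 'hand_eye': array([[ 1.07604636e-03, -9.69567069e-01, -2.44823489e-01,
         6.72574799e-02],
       [ 9.99999309e-01,  1.15931818e-03, -1.96023336e-04,
         1.50002910e-03],
       [ 4.73886094e-04, -2.44823109e-01,  9.69567646e-01,
        -2.01564347e-01],
       [ 0.00000000e+00,  0.00000000e+00,  0.00000000e+00,
         1.00000000e+00]])}
```

View pics/scene0.png

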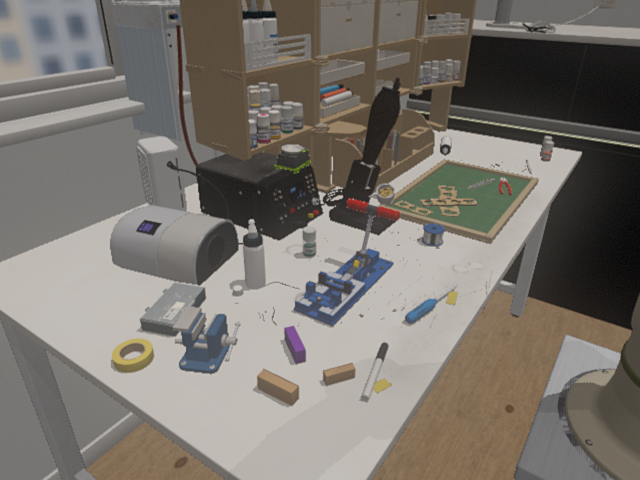

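View pics/top0.png

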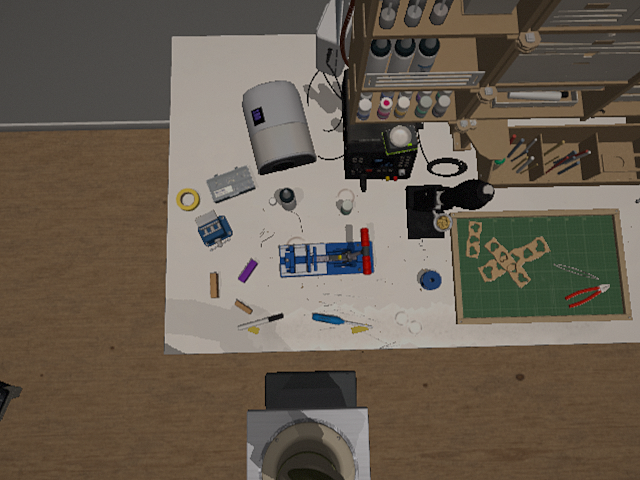

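Brown candidates in the top picture are (214,285), longer, and (243,306), shorter. The purple one at (247,271) is ruled out by colour. The larger brown one at (214,285), scene (278,387), fits; I'll confirm it in a crop.

```bash
cat > h.py <<'E'
import cv2,numpy as np
from cell import *
from scipy.spatial.transform import Rotation as Ro
def world(n,uv,d,z=None,P=None):
    c=camera_params(n);K=c["intrinsics"];r=np.linalg.inv(K)@np.r_[uv,1.]
    if n=="wrist":
        T=np.eye(4);T[:3,:3]=Ro.from_rotvec(P["eef_rot"]).as_matrix();T[:3,3]=P["position"];M=T@c["hand_eye"]
        R=M[:3,:3];o=M[:3,3]
    else: R=c["R"].T;o=-R@c["t"]
    r=R@r
    s=d[int(round(uv[1])),int(round(uv[0]))] if z is None else (z-o[2])/r[2]
    return o+s*r
def cloud(n,d,P=None):
    c=camera_params(n);K=c["intrinsics"];v,u=np.mgrid[:480,:640]
    X=np.stack([(u-K[0,2])/K[0,0]*d,(v-K[1,2])/K[1,1]*d,d],-1)
    if n=="wrist":
        h=c["hand_eye"];X=X@h[:3,:3].T+h[:3,3]
        return X@Ro.from_rotvec(P["eef_rot"]).as_matrix().T+P["position"]
    return (X-c["t"])@c["R"]
E
python3 - <<'E'
from h import *
p=np.load("top0.npz");im=p["p"][:,:,::-1]
a=cv2.resize(im[225:335,200:400],None,fx=4,fy=4,interpolation=cv2.INTER_CUBIC)
s=np.load("scene0.npz")["p"][:,:,::-1]
b=cv2.resize(s[190:410,240:440],(364,400)) 
cv2.imwrite("pics/crop1.png",a)
cv2.imwrite("pics/crop2.png",cv2.resize(s[185:410,240:440],(532,598),interpolation=cv2.INTER_CUBIC))
X=cloud("top",p["d"])
hsv=cv2.cvtColor(p["p"],cv2.COLOR_RGB2HSV)
def box(m,u0,u1,v0,v1):
    k=np.zeros((480,640),bool);k[v0:v1,u0:u1]=1;k&=m
    q=X[k];r=cv2.minAreaRect(q[:,:2].astype(np.float32)*1000);print(r,k.sum(),np.percentile(q[:,2],[5,50,95]).round(4));return q
sat=hsv[...,1]>70
nz=X[...,2]>0.012
for w in [(200,230,265,303),(230,258,294,318),(235,262,255,288)]: box(nz,*w)
print("clamp");box((hsv[...,1]>110)&(abs(hsv[...,0].astype(int)-110)<15),270,385,235,285)
print("redbar");q=box((hsv[...,1]>150)&((hsv[...,0]<8)|(hsv[...,0]>172))&(X[...,2]>.08),350,385,220,280);print(q.mean(0))
print("spool");q=box(nz,412,448,262,296);print(q.mean(0))
print("glue");q=box(X[...,2]>.03,268,302,178,215);print(q.mean(0))
print("pot");q=box(X[...,2]>.03,333,358,185,218);print(q.mean(0))
print("R",Ro.from_rotvec(get_obs()["eef_rot"]).as_matrix().round(3))
E
```

```text
((428.8338928222656, 119.99464416503906), (305.86676025390625, 64.33391571044922), 66.68272399902344) 195 [0.019  0.0267 0.0329]
((404.690185546875, 77.57206726074219), (219.99984741210938, 29.19684600830078), 78.9006118774414) 100 [0.0166 0.0206 0.0254]
((459.3479309082031, 63.174339294433594), (228.55783081054688, 64.06965637207031), 56.035770416259766) 190 [0.0169 0.0271 0.0335]
clamp
((494.27484130859375, -66.70297241210938), (186.71893310546875, 256.1607666015625), 4.707034111022949) 1444 [0.0048 0.0111 0.0477]
redbar
((486.1231384277344, -122.46044158935547), (69.35015869140625, 241.35079956054688), 60.710205078125) 266 [0.1385 0.1447 0.1493]
[ 0.54646823 -0.15609914  0.14876659]
spool
((453.87811279296875, -197.9985809326172), (49.810569763183594, 344.58697509765625), 10.553051948547363) 289 [0.0289 0.0356 0.0396]
[ 0.47986188 -0.33878521  0.0481444 ]
glue
((558.5822143554688, 13.157283782958984), (332.2560119628906, 39.34432601928711), 9.327591896057129) 283 [0.0423 0.1092 0.1463]
[0.68954854 0.03397225 0.12941734]
pot
((549.589111328125, -72.48767852783203), (29.291536331176758, 312.1446838378906), 70.11720275878906) 127 [0.0357 0.0651 0.07  ]
[ 0.67366687 -0.11789955  0.09048053]
R [[-0.93   0.367 -0.   ]
 [ 0.367  0.93  -0.001]
 [-0.    -0.001 -1.   ]]
```

View pics/crop1.png

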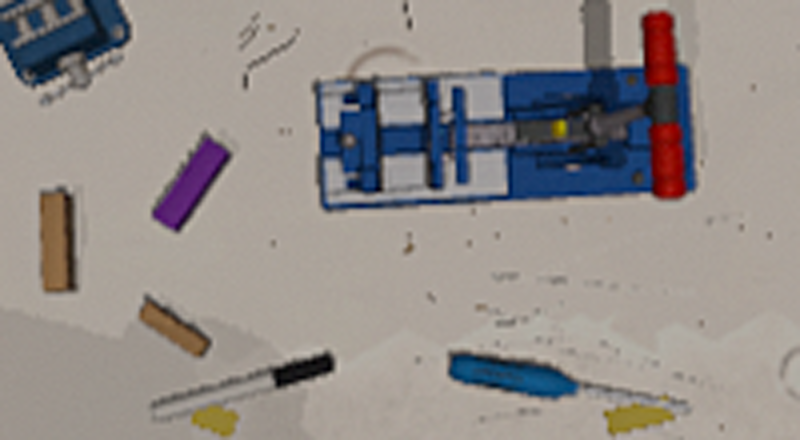

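View pics/crop2.png

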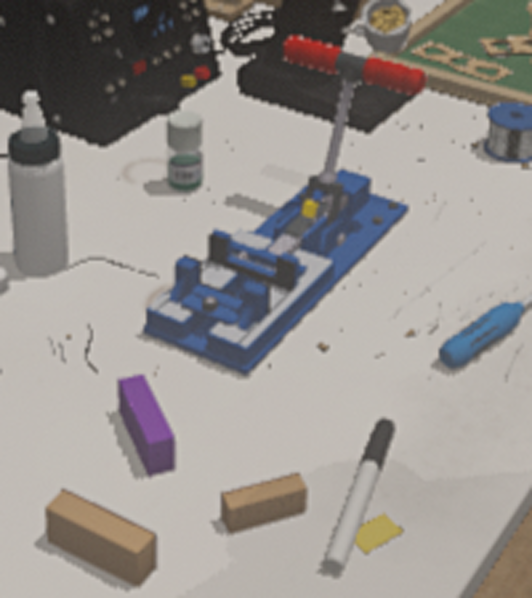

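The crop confirms it: the brown block centred at crop1 (57,240) is about 100 px long, against 80 px for the other brown one, and it stands on its long edge. The clamp's stop end is on the left in the picture, with jaws near crop1 x=368 (stop) and 433 (moving). The T-bar is at crop1 x≈663.

```bash
python3 - <<'E'
from h import *
W=lambda x,y,z:world("top",(200+x/4-.4,225+y/4-.4),None,z).round(4)
print("block",W(41,192,.028),W(66,190,.028),W(43,291,.028),W(72,291,.028))
print("block c",W(56,241,.028))
for c in [(316,80),(688,65),(693,190),(325,210)]: print("clamp",W(*c,.008))
print("stop",W(368,80,.05),W(368,190,.05),"mov",W(433,80,.05),W(433,190,.05))
print("bar",W(657,12,.13),W(672,197,.13))
print("spool",world("top",(430,280),None,.036),"glue",world("top",(287,195),None,.146),"pot",world("top",(345,206),None,.066))
E
```

```text
block [0.5132 0.25   0.028 ] [0.5141 0.2334 0.028 ] [0.4474 0.248  0.028 ] [0.4469 0.2288 0.028 ]
block c [0.4803 0.2397 0.028 ]
clamp [0.5874 0.067  0.008 ]
clamp [ 0.5919 -0.1889  0.008 ]
clamp [ 0.5057 -0.1888  0.008 ]
clamp [0.4981 0.0618 0.008 ]
stop [0.5806 0.0293 0.05  ] [0.5074 0.0304 0.05  ] mov [ 0.5796 -0.0139  0.05  ] [ 0.5064 -0.0124  0.05  ]
bar [ 0.608  -0.1564  0.13  ] [ 0.4917 -0.1613  0.13  ]
spool [ 0.47876458 -0.33700399  0.036     ] glue [0.69225686 0.03415212 0.146     ] pot [ 0.67872114 -0.11508557  0.066     ]
```

servo_tool(commands=[{"delta_pos":[-3.6,-3.2,0],"rotation":[0,0,-2.2],"jaw":0},{"delta_pos":[-7.2,-6.5,0],"rotation":[0,0,-4.4],"jaw":0},{"delta_pos":[-10.8,-9.7,0],"rotation":[0,0,-6.6],"jaw":0},{"delta_pos":[-14.4,-13,0],"rotation":[0,0,-8.8],"jaw":0},{"delta_pos":[-18,-16.2,0],"rotation":[0,0,-11],"jaw":0},{"delta_pos":[-21.5,-19.5,0],"rotation":[0,0,-13.2],"jaw":0},{"delta_pos":[-25,-22.7,0],"rotation":[0,0,-15.4],"jaw":0},{"delta_pos":[-28.6,-26,0],"rotation":[0,0,-17.6],"jaw":0},{"delta_pos":[-32.2,-29.2,0],"rotation":[0,0,-20],"jaw":0},{"delta_pos":[-35.8,-32.5,0],"rotation":[0,0,-22],"jaw":0}])

```text
time_s: 0.93
position: [0.4507, 0.2987, 0.1825]
eef_rot: [0.016, -3.141, 0.0]
ft_force: [0.5, 0.3, 0.6]
finger_gap: 0.0929
grip_force: 0.0
```

```bash
python3 - <<'E'
from h import *
camera("top")
P=get_obs();p,d=camera("wrist");cv2.imwrite("pics/w1.png",p[:,:,::-1]);np.savez("w1.npz",p=p,d=d,**{k:P[k] for k in("position","eef_rot")})
print(P["time_s"],P["position"],P["eef_rot"],P["ft_force"])
E
```

```text
0.9833 [0.45505198 0.28915116 0.18239226] [-0.00475492  3.14045149 -0.0083599 ] [ 2.49981356 -7.22475505 -0.29062124]
```

View pics/w1.png

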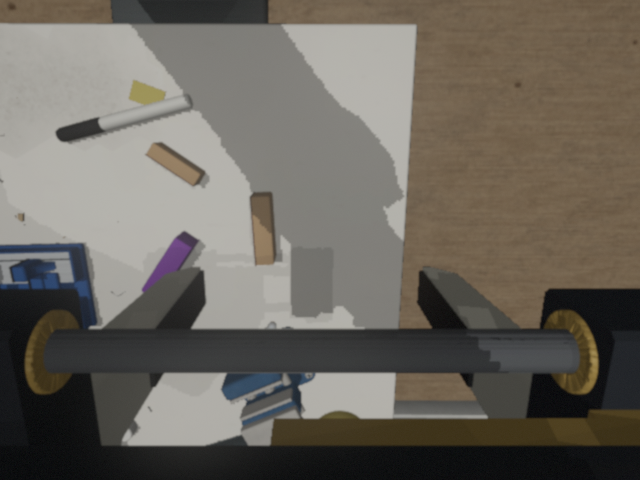

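The wrist picture shows the block at (262,228), with the fingers at about (180,300) and (440,300). The arm was still moving, so I'll let it settle and measure.

servo_tool(commands=[{"delta_pos":[0,0,0],"rotation":[0,0,0],"jaw":0},{"delta_pos":[0,0,0],"rotation":[0,0,0],"jaw":0},{"delta_pos":[0,0,0],"rotation":[0,0,0],"jaw":0}])

```text
time_s: 1.28
position: [0.4496, 0.3023, 0.1825]
eef_rot: [0.016, -3.141, -0.001]
ft_force: [-0.1, 0.4, 0.1]
finger_gap: 0.0928
grip_force: 0.0
```

```bash
cat > blk.py <<'E'
from h import *
P=get_obs();p,d=camera("wrist")
print(P["time_s"],P["position"],Ro.from_rotvec(P["eef_rot"]).as_matrix().round(3).tolist())
hsv=cv2.cvtColor(p,cv2.COLOR_RGB2HSV);X=cloud("wrist",d,P)
k=(d>0)&(X[...,2]>.022)&(X[...,2]<.034)&(hsv[...,1]>60)&(abs(hsv[...,0].astype(int)-14)<10)
n,l,s,c=cv2.connectedComponentsWithStats(k.astype(np.uint8))
for i in range(1,n):
    if s[i,4]>200:
        q=X[l==i];print(s[i],c[i].round(),cv2.minAreaRect(q[:,:2].astype(np.float32)*1000),np.median(q[:,2]))
E
python3 blk.py
```

```text
1.2833 [0.44957792 0.30225259 0.18254588] [[-1.0, -0.01, -0.0], [-0.01, 1.0, 0.001], [0.0, 0.001, -1.0]]
[ 236  201   24   69 1345] [247. 235.] ((479.27557373046875, 245.65206909179688), (64.23980712890625, 17.490463256835938), 2.7244865894317627) 0.02739970310994852
```

servo_tool(commands=[{"delta_pos":[-1.5,-3,0],"rotation":[0,0,-1],"jaw":0.4},{"delta_pos":[-2.9,-5.8,0],"rotation":[0,0,-2],"jaw":0.4},{"delta_pos":[-2.9,-5.8,3.5],"rotation":[0,0,-2],"jaw":0.4},{"delta_pos":[-2.9,-5.8,7],"rotation":[0,0,-2],"jaw":0.4},{"delta_pos":[-2.9,-5.8,10.5],"rotation":[0,0,-2],"jaw":0.4},{"delta_pos":[-2.9,-5.8,13],"rotation":[0,0,-2],"jaw":0.4},{"delta_pos":[-2.9,-5.8,15],"rotation":[0,0,-2],"jaw":0.4},{"delta_pos":[-2.9,-5.8,16.75],"rotation":[0,0,-2],"jaw":0.4},{"delta_pos":[-2.9,-5.8,16.75],"rotation":[0,0,-2],"jaw":0.4}])

```text
time_s: 2.08
position: [0.4776, 0.2437, 0.0121]
eef_rot: [0.072, -3.137, 0.003]
ft_force: [-0.2, -0.1, 0.2]
finger_gap: 0.0557
grip_force: 0.0
```

servo_tool(commands=[{"delta_pos":[0,0,0],"rotation":[0,0,0],"jaw":0.9},{"delta_pos":[0,0,0],"rotation":[0,0,0],"jaw":1},{"delta_pos":[0,0,0],"rotation":[0,0,0],"jaw":1},{"delta_pos":[0,0,0],"rotation":[0,0,0],"jaw":1},{"delta_pos":[0,0,0],"rotation":[0,0,0],"jaw":1}])

```text
time_s: 2.5
position: [0.4803, 0.2433, 0.0161]
eef_rot: [-0.068, 3.139, 0.001]
ft_force: [0.0, -0.7, -0.5]
finger_gap: 0.0269
grip_force: 0.0
```

servo_tool(commands=[{"delta_pos":[0,0,0],"rotation":[0,0,0],"jaw":1},{"delta_pos":[0,0,0],"rotation":[0,0,0],"jaw":1},{"delta_pos":[0,0,0],"rotation":[0,0,0],"jaw":1},{"delta_pos":[0,0,0],"rotation":[0,0,0],"jaw":1}])

```text
time_s: 2.83
position: [0.4798, 0.2429, 0.0152]
eef_rot: [-0.067, 3.141, 0.0]
ft_force: [0.5, -0.2, -0.7]
finger_gap: 0.0017
grip_force: 0.0
```

```bash
python3 - <<'E'
from h import *
P=get_obs();p,d=camera("wrist");s,_=camera("scene")
a=np.vstack([p[:300,100:500],cv2.resize(s[300:430,200:400],(400,260))])
cv2.imwrite("pics/w2.png",a[:,:,::-1]);print(P["position"],P["finger_gap"])
E
```

```text
[0.47984426 0.24289732 0.01524214] 0.001708226178856549
```

View pics/w2.png

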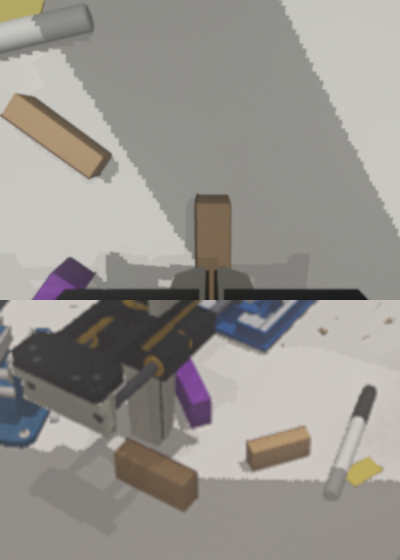

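servo_tool(commands=[{"delta_pos":[0,0,0],"rotation":[0,0,0],"jaw":0.3},{"delta_pos":[0,0,0],"rotation":[0,0,0],"jaw":0.3},{"delta_pos":[0,0,-4],"rotation":[0,0,0],"jaw":0.3},{"delta_pos":[0,0,-8],"rotation":[0,0,0],"jaw":0.3},{"delta_pos":[0,0,-12],"rotation":[0,0,0],"jaw":0.3},{"delta_pos":[0,0,-12],"rotation":[0,0,0],"jaw":0.3},{"delta_pos":[0,0,-12],"rotation":[0,0,0],"jaw":0.3}])

```text
time_s: 3.52
position: [0.4811, 0.2435, 0.1374]
eef_rot: [-0.067, 3.137, 0.004]
ft_force: [0.8, -0.9, 0.0]
finger_gap: 0.0423
grip_force: 0.0
```

```bash
python3 blk.py; python3 - <<'E'
from h import *
p,d=camera("top");X=cloud("top",d)
s=np.load("top0.npz")
cv2.imwrite("pics/t2.png",cv2.resize(np.hstack([s["p"][255:335,190:270],p[255:335,190:270]]),None,fx=4,fy=4)[:,:,::-1])
E
```

```text
3.5167 [0.48106376 0.24354864 0.13742816] [[-0.999, -0.043, 0.004], [-0.043, 0.999, 0.002], [-0.004, 0.002, -1.0]]
[ 301  171   21   81 1681] [311. 211.] ((479.3636169433594, 244.8265380859375), (64.17452239990234, 16.001562118530273), 2.6100289821624756) 0.02743922750028556
```

```bash
python3 - <<'E'
from h import *
c=camera_params("scene")
def pr(X):
    q=c["intrinsics"]@(c["R"]@np.array(X)+c["t"]);u,v=q[:2]/q[2];return (u-200)*2,(v-300)*2+300
print("tcp",pr([.48,.243,.015]),"25mm up",pr([.48,.243,.04]))
for x in(.447,.512):
  for y in (.235,.253): print("blk",x,y,pr([x,y,.028]))
P=get_obs();print(P["finger_gap"])
p,d=camera("scene");cv2.imwrite("pics/s3.png",cv2.resize(p[270:430,180:380],(800,640))[:600,:,::-1])
P=get_obs();p,d=camera("wrist");X=cloud("wrist",d,P)
R=Ro.from_rotvec(P["eef_rot"]).as_matrix()
T=(X-P["position"])@R  # tool coords
k=(d>0)&(d<.25)&(T[...,2]>-.06)&(T[...,2]<.02)
q=T[k];print(len(q),q.min(0),q.max(0))
for y0 in (-.04,-.03,-.02,.02,.03,.04):
    m=abs(q[:,1]-y0)<.003
    if m.any(): print(y0,q[m].max(0),q[m].min(0))
E
```

```text
tcp (np.float64(155.71372025260166), np.float64(470.8283789390904)) 25mm up (np.float64(154.5304619602755), np.float64(445.8805502954534))
blk 0.447 0.235 (np.float64(197.24533352309288), np.float64(470.4180361450758))
blk 0.447 0.253 (np.float64(182.13690477848138), np.float64(485.84168007900996))
blk 0.512 0.235 (np.float64(129.10040864606287), np.float64(433.93349777419655))
blk 0.512 0.253 (np.float64(113.42479807734435), np.float64(448.0033901148305))
0.05088271497171708
2224 [-0.00863644 -0.04040621 -0.05996158] [ 0.00935958  0.04353137 -0.0342941 ]
-0.04 [ 0.00899343 -0.03702558 -0.04167482] [ 0.00790931 -0.04040621 -0.05979896]
-0.03 [ 0.00935958 -0.02700266 -0.0342941 ] [ 0.00636792 -0.03298992 -0.05996119]
0.03 [ 0.00927495  0.03298921 -0.03488409] [-0.00836805  0.02839453 -0.05996158]
0.04 [ 0.00921526  0.04298351 -0.03921067] [ 0.00805459  0.03700919 -0.05990641]
```

View pics/s3.png

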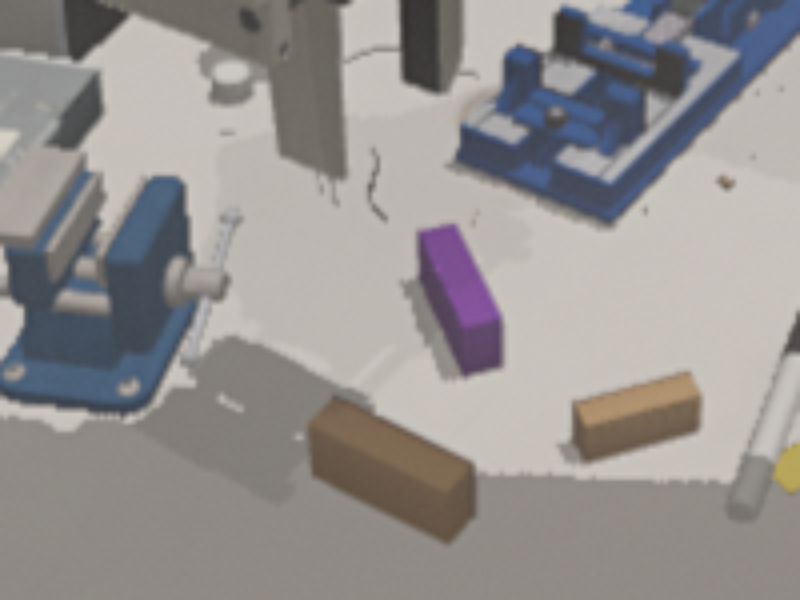

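```bash
python3 - <<'E'
from h import *
c=camera_params("scene");P=get_obs();print(P["position"],P["finger_gap"])
p,d=camera("scene");X=cloud("scene",d)
k=np.zeros((480,640),bool);k[270:318,180:300]=1;k&=(d>0)&(abs(X[...,0]-.48)<.02)&(abs(X[...,1]-.243)<.08)&(X[...,2]>.05)
q=X[k];
for y in np.arange(.20,.30,.01):
    m=abs(q[:,1]-y)<.005
    if m.sum()>5: print(round(y,2),m.sum(),np.percentile(q[m,2],[0,2,10]).round(4))
tip=np.argwhere(k);print("lowest row",tip[:,0].max(),X[tuple(tip[tip[:,0].argmax()])])
t,dt=camera("top");Xt=cloud("top",dt);k=(abs(Xt[...,0]-.46)<.06)&(abs(Xt[...,1]-.243)<.07)&(Xt[...,2]>.05)
print("top sees gripper x,y range",Xt[k].min(0),Xt[k].max(0))
E
```

```text
[0.47900669 0.2424304  0.13387872] 0.058758224646355627
0.2 33 [0.174  0.1752 0.1783]
0.21 280 [0.1668 0.1696 0.1724]
0.22 23 [0.1693 0.1724 0.1791]
0.27 30 [0.1681 0.1696 0.1735]
0.28 235 [0.1681 0.172  0.179 ]
0.29 380 [0.1772 0.1787 0.1833]
lowest row 317 [0.46898804 0.27989758 0.17115983]
top sees gripper x,y range [0.40005068 0.17301099 0.26156758] [0.5199669  0.30144168 0.72623477]
```

Both cameras put the real fingertips about 34 mm short of the reported TCP (tips at z≈0.168 when the TCP reads 0.134). I closed above the block, and it hasn't moved. I'll lower with that offset and watch the force.

servo_tool(commands=[{"delta_pos":[0,0.15,3.5],"rotation":[0,0,0],"jaw":0.35},{"delta_pos":[0,0.15,7],"rotation":[0,0,0],"jaw":0.35},{"delta_pos":[0,0.15,10],"rotation":[0,0,0],"jaw":0.35},{"delta_pos":[0,0.15,12],"rotation":[0,0,0],"jaw":0.35},{"delta_pos":[0,0.15,13.5],"rotation":[0,0,0],"jaw":0.35},{"delta_pos":[0,0.15,13.5],"rotation":[0,0,0],"jaw":0.35}])

```text
time_s: 4.32
position: [0.4776, 0.2434, -0.0035]
eef_rot: [0.068, -3.136, 0.005]
ft_force: [0.6, 0.2, -0.2]
finger_gap: 0.0604
grip_force: 0.0
```

servo_tool(commands=[{"delta_pos":[0,0,0.9],"rotation":[0,0,0],"jaw":0.35},{"delta_pos":[0,0,1.8],"rotation":[0,0,0],"jaw":0.4},{"delta_pos":[0,0,1.8],"rotation":[0,0,0],"jaw":1},{"delta_pos":[0,0,1.8],"rotation":[0,0,0],"jaw":1},{"delta_pos":[0,0,1.8],"rotation":[0,0,0],"jaw":1},{"delta_pos":[0,0,1.8],"rotation":[0,0,0],"jaw":1},{"delta_pos":[0,0,1.8],"rotation":[0,0,0],"jaw":1},{"delta_pos":[0,0,1.8],"rotation":[0,0,0],"jaw":1}])

```text
time_s: 4.98
position: [0.48, 0.2446, -0.0174]
eef_rot: [-0.068, 3.14, 0.001]
ft_force: [-0.2, -0.7, -0.0]
finger_gap: 0.0203
grip_force: 0.0
```

servo_tool(commands=[{"delta_pos":[0,0,0],"rotation":[0,0,0],"jaw":1},{"delta_pos":[0,0,0],"rotation":[0,0,0],"jaw":1},{"delta_pos":[0,0,0],"rotation":[0,0,0],"jaw":1},{"delta_pos":[0,0,0],"rotation":[0,0,0],"jaw":1}])

```text
time_s: 5.32
position: [0.48, 0.2445, -0.0175]
eef_rot: [-0.068, 3.14, 0.0]
ft_force: [-0.9, -0.1, 6.0]
finger_gap: 0.0177
grip_force: 30.0
```

servo_tool(commands=[{"delta_pos":[0,0,-3],"rotation":[0,0,0],"jaw":1},{"delta_pos":[0,0,-6.5],"rotation":[0,0,0],"jaw":1},{"delta_pos":[0,0,-10],"rotation":[0,0,0],"jaw":1},{"delta_pos":[-1,-2.5,-14],"rotation":[0,0,0],"jaw":1},{"delta_pos":[-2.5,-5.5,-17],"rotation":[0,0,0],"jaw":1},{"delta_pos":[-4,-8.5,-19],"rotation":[0,0,0],"jaw":1},{"delta_pos":[-5.5,-11.5,-20.5],"rotation":[0,0,0],"jaw":1},{"delta_pos":[-7,-14.5,-21.7],"rotation":[0,0,0],"jaw":1},{"delta_pos":[-8.5,-17.5,-21.7],"rotation":[0,0,0],"jaw":1},{"delta_pos":[-10,-20.5,-21.7],"rotation":[0,0,0],"jaw":1}])

```text
time_s: 6.15
position: [0.5894, 0.0422, 0.2003]
eef_rot: [-0.067, 3.139, 0.0]
ft_force: [0.7, 0.1, -0.6]
finger_gap: 0.0175
grip_force: 29.9
```

servo_tool(commands=[{"delta_pos":[-1,-2.5,0],"rotation":[0,0,0],"jaw":1},{"delta_pos":[-1,-2.5,0],"rotation":[0,0,0],"jaw":1},{"delta_pos":[-1,-2.5,0],"rotation":[0,0,0],"jaw":1},{"delta_pos":[-1,-2.5,0],"rotation":[0,0,0],"jaw":1}])

```text
time_s: 6.48
position: [0.599, 0.02, 0.1988]
eef_rot: [0.068, -3.14, -0.001]
ft_force: [-0.3, -0.5, -1.2]
finger_gap: 0.0177
grip_force: 29.9
```

```bash
python3 - <<'E'
from h import *
P=get_obs();p,d=camera("wrist")
np.savez("w4.npz",p=p,d=d,position=P["position"],eef_rot=P["eef_rot"])
cv2.imwrite("pics/w4.png",cv2.resize(p[:420,60:620],(800,600))[:,:,::-1])
print(P["position"],P["eef_rot"],P["grip_force"],P["finger_gap"])
E
```

```text
[0.59898921 0.02003238 0.19880368] [ 6.80549873e-02 -3.14000477e+00 -7.47396649e-04] 29.948973655700684 0.017710012010549142
```

View pics/w4.png

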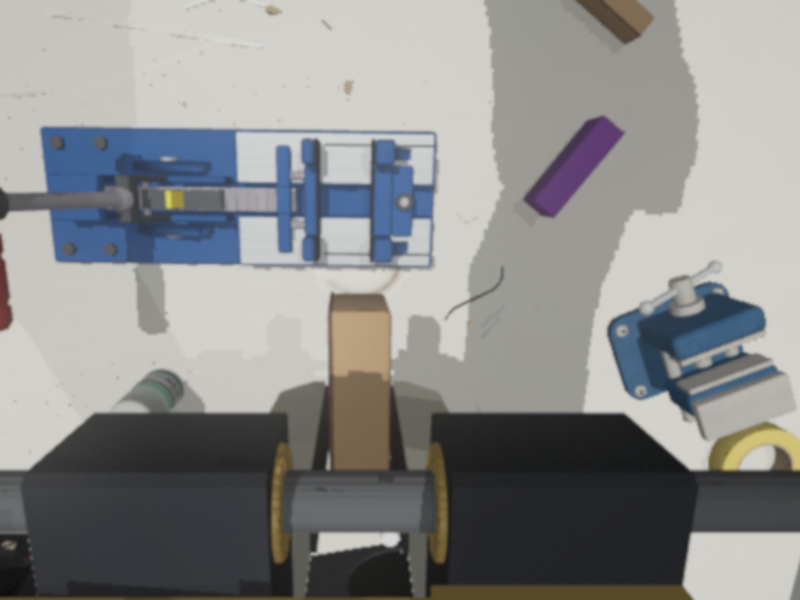

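The clamp is seen clearly from above. The stop's face edge is at x≈374 and the moving jaw's face at x≈319, both spanning rows 140–260. The held block is at (360,380).

```bash
python3 - <<'E'
from h import *
w=np.load("w4.npz");P={k:w[k] for k in("position","eef_rot")};d=w["d"]
W=lambda x,y,z:world("wrist",(60+x/1.42857,y/1.42857),None,z,P).round(4)
for n,x,y,z in [("stop",372,140,.05),("stop",372,260,.05),("stop mid z34",372,205,.034),("mov",319,140,.05),("mov",319,260,.05),("base",42,128,.008),("base",54,263,.008),("base",436,133,.014),("base",433,267,.014),("bolt",404,202,.04)]: print(n,W(x,y,z))
X=cloud("wrist",d,P);k=(d>0)&(X[...,0]>.49)&(X[...,0]<.6)&(X[...,1]<.08)&(X[...,1]>-.2)
# height profile along y at several x bands
for x0 in (.517,.545,.572):
    print(x0,[(round(y,3),round(float(np.median(X[k&(abs(X[...,0]-x0)<.006)&(abs(X[...,1]-y)<.002)][:,2])),3)) for y in np.arange(-.05,.06,.004)])
# held block
hsv=cv2.cvtColor(w["p"],cv2.COLOR_RGB2HSV)
T=(X-P["position"])@Ro.from_rotvec(P["eef_rot"]).as_matrix()
kb=(d>0)&(T[...,2]>-.06)&(T[...,2]<.03)&(hsv[...,1]>60)&(hsv[...,0]<25)&(hsv[...,2]>80)
q=T[kb];print("block tool",q.min(0),q.max(0),np.median(q,0))
E
```

```text
stop [0.5085 0.0249 0.05  ]
stop [0.5776 0.0284 0.05  ]
stop mid z34 [0.5456 0.0271 0.034 ]
mov [ 0.5098 -0.0056  0.05  ]
mov [ 0.579  -0.0036  0.05  ]
base [ 0.5076 -0.1862  0.008 ]
base [ 0.5946 -0.1858  0.008 ]
base [0.5    0.0659 0.014 ]
base [0.5851 0.0704 0.014 ]
bolt [0.5428 0.0463 0.04  ]
0.517 [(np.float64(-0.05), 0.023), (np.float64(-0.046), 0.024), (np.float64(-0.042), 0.024), (np.float64(-0.038), 0.024), (np.float64(-0.034), 0.024), (np.float64(-0.03), 0.031), (np.float64(-0.026), 0.031), (np.float64(-0.022), 0.023), (np.float64(-0.018), 0.024), (np.float64(-0.014), 0.049), (np.float64(-0.01), 0.049), (np.float64(-0.006), 0.037), (np.float64(-0.002), 0.024), (np.float64(0.002), 0.023), (np.float64(0.006), 0.024), (np.float64(0.01), 0.023), (np.float64(0.014), 0.023), (np.float64(0.018), 0.024), (np.float64(0.022), 0.024), (np.float64(0.026), 0.048), (np.float64(0.03), 0.049), (np.float64(0.034), 0.049), (np.float64(0.038), 0.048), (np.float64(0.042), 0.035), (np.float64(0.046), 0.028), (np.float64(0.05), 0.024), (np.float64(0.054), 0.023), (np.float64(0.058), 0.024)]
0.54
[... 1010 characters left out ...]
0.022), 0.336), (np.float64(-0.018), 0.343), (np.float64(-0.014), 0.343), (np.float64(-0.01), 0.343), (np.float64(-0.006), 0.343), (np.float64(-0.002), 0.343), (np.float64(0.002), 0.343), (np.float64(0.006), 0.343), (np.float64(0.01), 0.342), (np.float64(0.014), 0.337), (np.float64(0.018), 0.345), (np.float64(0.022), 0.345), (np.float64(0.026), 0.346), (np.float64(0.03), 0.343), (np.float64(0.034), 0.344), (np.float64(0.038), 0.344), (np.float64(0.042), 0.345), (np.float64(0.046), 0.345), (np.float64(0.05), 0.345), (np.float64(0.054), 0.345), (np.float64(0.058), 0.35)]
block tool [-0.01579183 -0.00737819 -0.04727864] [ 0.03300335  0.01036496 -0.02424315] [ 0.01154352  0.00165515 -0.0450238 ]
```

servo_tool(commands=[{"delta_pos":[2.8,-0.4,1],"rotation":[0,0,0],"jaw":1},{"delta_pos":[5.6,-0.9,3],"rotation":[0,0,0],"jaw":1},{"delta_pos":[5.6,-0.9,6],"rotation":[0,0,0],"jaw":1},{"delta_pos":[5.6,-0.9,9],"rotation":[0,0,0],"jaw":1},{"delta_pos":[5.6,-0.9,12],"rotation":[0,0,0],"jaw":1},{"delta_pos":[5.6,-0.9,14],"rotation":[0,0,0],"jaw":1},{"delta_pos":[5.6,-0.9,15.3],"rotation":[0,0,0],"jaw":1},{"delta_pos":[5.6,-0.9,15.3],"rotation":[0,0,0],"jaw":1},{"delta_pos":[5.6,-0.9,15.3],"rotation":[0,0,0],"jaw":1}])

```text
time_s: 7.28
position: [0.5434, 0.0093, 0.0459]
eef_rot: [0.071, -3.139, -0.0]
ft_force: [-0.1, 0.6, 0.3]
finger_gap: 0.0179
grip_force: 29.9
```

```bash
python3 - <<'E'
from h import *
P=get_obs();p,d=camera("scene");w,_=camera("wrist")
a=cv2.resize(p[230:330,280:410],(650,500));b=cv2.resize(w[:300,150:470],(150,140))
cv2.imwrite("pics/s5.png",a[:,:,::-1])
print(P["position"],P["eef_rot"],P["ft_force"],P["finger_gap"])
E
```

```text
[0.54338361 0.00926554 0.04590179] [ 7.07835082e-02 -3.13933003e+00 -4.43866130e-04] [-0.13078227  0.602688    0.3457329 ] 0.017876882118329013
```

View pics/s5.png

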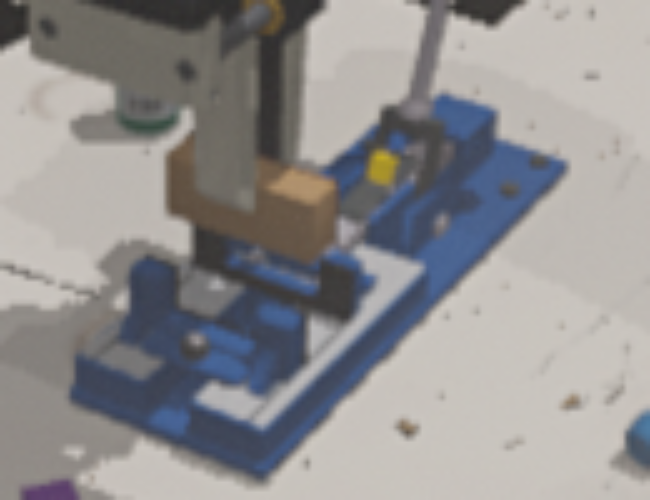

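The block hangs square above the jaw gap (block at (250,205) in the crop, moving jaw at (280,270), stop at (220,300)). Lowering it.

servo_tool(commands=[{"delta_pos":[0,0,1.2],"rotation":[0,0,0],"jaw":1},{"delta_pos":[0,0,2.2],"rotation":[0,0,0],"jaw":1},{"delta_pos":[0,0,2.9],"rotation":[0,0,0],"jaw":1},{"delta_pos":[0,0,3.3],"rotation":[0,0,0],"jaw":1},{"delta_pos":[0,0,3.3],"rotation":[0,0,0],"jaw":1}])

```text
time_s: 7.8
position: [0.5436, 0.008, 0.0125]
eef_rot: [0.068, -3.14, 0.0]
ft_force: [0.1, -0.2, -0.6]
finger_gap: 0.0178
grip_force: 29.9
```

servo_tool(commands=[{"delta_pos":[0,0,0.3],"rotation":[0,0,0],"jaw":1},{"delta_pos":[0,0,0.5],"rotation":[0,0,0],"jaw":1},{"delta_pos":[0,0,0.5],"rotation":[0,0,0],"jaw":1},{"delta_pos":[0,0,0.5],"rotation":[0,0,0],"jaw":1}])

```text
time_s: 8.13
position: [0.5441, 0.008, 0.0082]
eef_rot: [-0.068, 3.141, -0.0]
ft_force: [0.1, -0.6, 0.3]
finger_gap: 0.0178
grip_force: 29.9
```

servo_tool(commands=[{"delta_pos":[0,0,0.08],"rotation":[0,0,0],"jaw":1},{"delta_pos":[0,0,0.15],"rotation":[0,0,0],"jaw":1},{"delta_pos":[0,0,0.15],"rotation":[0,0,0],"jaw":1}])

```text
time_s: 8.38
position: [0.544, 0.008, 0.0066]
eef_rot: [-0.068, 3.141, -0.0]
ft_force: [-0.7, -0.0, -0.7]
finger_gap: 0.0176
grip_force: 29.9
```

servo_tool(commands=[{"delta_pos":[0,0,0],"rotation":[0,0,0],"jaw":0.75},{"delta_pos":[0,0,0],"rotation":[0,0,0],"jaw":0.7},{"delta_pos":[0,0,0],"rotation":[0,0,0],"jaw":0.7},{"delta_pos":[0,0,0],"rotation":[0,0,0],"jaw":0.7}])

```text
time_s: 8.72
position: [0.5441, 0.008, 0.0067]
eef_rot: [-0.068, 3.141, -0.0]
ft_force: [0.8, -0.4, -1.2]
finger_gap: 0.0275
grip_force: 0.0
```

servo_tool(commands=[{"delta_pos":[0,0,-1],"rotation":[0,0,0],"jaw":0.65},{"delta_pos":[0,0,-3],"rotation":[0,0,0],"jaw":0.6},{"delta_pos":[0,0,-6.5],"rotation":[0,0,0],"jaw":0.5},{"delta_pos":[0,0,-10],"rotation":[0,0,0],"jaw":0.4},{"delta_pos":[0,0,-14],"rotation":[0,0,0],"jaw":0.4},{"delta_pos":[-1.5,-2.5,-17],"rotation":[0,0,0],"jaw":0.4},{"delta_pos":[-3,-5,-19.2],"rotation":[0,0,0],"jaw":0.4},{"delta_pos":[-5,-8,-19.2],"rotation":[0,0,0],"jaw":0.4},{"delta_pos":[-5.2,-9,-19.2],"rotation":[0,0,0],"jaw":0.4},{"delta_pos":[-5.2,-9,-19.2],"rotation":[0,0,0],"jaw":0.4}])

```text
time_s: 9.55
position: [0.6003, -0.0833, 0.1994]
eef_rot: [-0.06, 3.14, -0.002]
ft_force: [0.4, 0.8, -0.1]
finger_gap: 0.0558
grip_force: 0.0
```

```bash
cat > look.py <<'E'
from h import *
import sys
P=get_obs();p,d=camera("wrist")
np.savez(sys.argv[1]+".npz",p=p,d=d,position=P["position"],eef_rot=P["eef_rot"])
cv2.imwrite(f"pics/{sys.argv[1]}.png",p[:420,:,::-1])
print(P["time_s"],P["position"],P["eef_rot"],P["finger_gap"])
X=cloud("wrist",d,P);hsv=cv2.cvtColor(p,cv2.COLOR_RGB2HSV)
h=hsv[...,0].astype(int)
def rep(n,k):
    q=X[k]
    if len(q)>20: print(n,len(q),"lo",np.percentile(q,1,0).round(4),"hi",np.percentile(q,99,0).round(4),cv2.minAreaRect(q[:,:2].astype(np.float32)*1000))
rep("bar",(d>0)&((h<8)|(h>172))&(hsv[...,1]>140)&(X[...,2]>.1)&(X[...,2]<.17))
kb=(d>0)&(h>3)&(h<24)&(hsv[...,1]>60)&(X[...,2]>.045)&(X[...,2]<.06)&(abs(X[...,1]-.01)<.05)
kb=cv2.morphologyEx(kb.astype(np.uint8),cv2.MORPH_OPEN,np.ones((3,3)))>0
rep("block",kb)
E
python3 look.py w6
```

```text
9.55 [ 0.60027239 -0.08326464  0.19936232] [-6.04871899e-02  3.13998334e+00 -2.23084878e-03] 0.05579067736328988
bar 3940 lo [ 0.4928 -0.1632  0.1404] hi [ 0.6038 -0.1449  0.1472] ((548.6949462890625, -153.68292236328125), (113.8326644897461, 18.2246036529541), 1.9890110492706299)
block 1683 lo [ 0.5125 -0.0013  0.046 ] hi [0.5754 0.0174 0.053 ] ((544.0673828125, 8.235424995422363), (63.99095916748047, 18.179208755493164), 3.41521954536438)
```

View pics/w6.png

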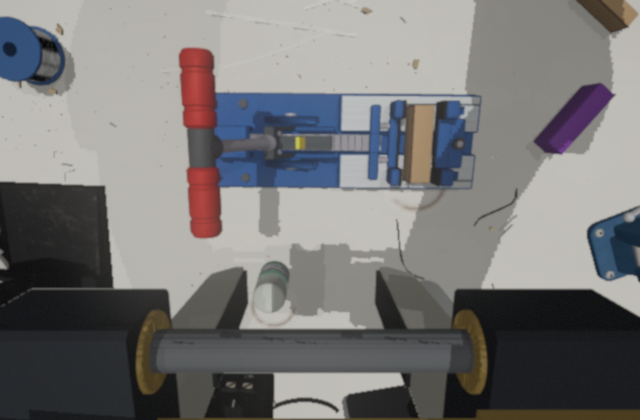

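Block is upright between the jaws (centre ≈ (0.544, 0.008)). The bar centre is ≈ (0.5487, −0.1537, 0.136), so the lever is at about 0.13. I'll grip the bar on the near side, 33 mm from the rod.

servo_tool(commands=[{"delta_pos":[3,-2.3,0],"rotation":[0,0,0],"jaw":0.4},{"delta_pos":[6,-4.6,0],"rotation":[0,0,0],"jaw":0.4},{"delta_pos":[8.7,-6.8,0],"rotation":[0,0,0],"jaw":0.4},{"delta_pos":[8.7,-6.8,3],"rotation":[0,0,0],"jaw":0.4},{"delta_pos":[8.7,-6.8,6],"rotation":[0,0,0],"jaw":0.4},{"delta_pos":[8.7,-6.8,8],"rotation":[0,0,0],"jaw":0.4},{"delta_pos":[8.7,-6.8,8],"rotation":[0,0,0],"jaw":0.4},{"delta_pos":[8.7,-6.8,8],"rotation":[0,0,0],"jaw":0.4}])

```text
time_s: 10.27
position: [0.5146, -0.1496, 0.1181]
eef_rot: [0.07, -3.138, -0.002]
ft_force: [0.1, 0.2, 0.5]
finger_gap: 0.0556
grip_force: 0.0
```

servo_tool(commands=[{"delta_pos":[0,0,1.5],"rotation":[0,0,0],"jaw":0.4},{"delta_pos":[0,0,3],"rotation":[0,0,0],"jaw":0.4},{"delta_pos":[0,0,3.2],"rotation":[0,0,0],"jaw":0.4},{"delta_pos":[0,0,3.2],"rotation":[0,0,0],"jaw":0.4}])

```text
time_s: 10.6
position: [0.5159, -0.1507, 0.0872]
eef_rot: [0.069, -3.14, -0.0]
ft_force: [-1.5, -0.5, 0.4]
finger_gap: 0.0552
grip_force: 0.0
```

```bash
python3 look.py w7
```

```text
10.6 [ 0.51587131 -0.15067509  0.08723578] [ 6.91005884e-02 -3.14049745e+00 -4.05675497e-04] 0.05524962888408775
bar 5025 lo [ 0.4905 -0.1651  0.1377] hi [ 0.5659 -0.1454  0.147 ] ((529.2614135742188, -155.16746520996094), (78.25455474853516, 20.16814613342285), 1.4775962829589844)
block 1483 lo [ 0.511  -0.0017  0.0456] hi [0.5393 0.0158 0.0527] ((525.6961669921875, 7.341739654541016), (29.984052658081055, 18.540977478027344), 2.8082125186920166)
```

servo_tool(commands=[{"delta_pos":[0,-0.4,0],"rotation":[0,0,0],"jaw":0.5},{"delta_pos":[0,-0.4,0],"rotation":[0,0,0],"jaw":1},{"delta_pos":[0,-0.4,0],"rotation":[0,0,0],"jaw":1},{"delta_pos":[0,-0.4,0],"rotation":[0,0,0],"jaw":1},{"delta_pos":[0,-0.4,0],"rotation":[0,0,0],"jaw":1},{"delta_pos":[0,-0.4,0],"rotation":[0,0,0],"jaw":1},{"delta_pos":[0,-0.4,0],"rotation":[0,0,0],"jaw":1},{"delta_pos":[0,-0.4,0],"rotation":[0,0,0],"jaw":1},{"delta_pos":[0,-0.4,0],"rotation":[0,0,0],"jaw":1}])

```text
time_s: 11.4
position: [0.5161, -0.1555, 0.0868]
eef_rot: [-0.067, 3.141, -0.0]
ft_force: [-0.3, -1.6, 2.7]
finger_gap: 0.0202
grip_force: 30.0
```

servo_tool(commands=[{"delta_pos":[0,-0.4,0.17],"rotation":[0,0,0],"jaw":1},{"delta_pos":[0,-0.8,0.35],"rotation":[0,0,0],"jaw":1},{"delta_pos":[0,-1.19,0.54],"rotation":[0,0,0],"jaw":1},{"delta_pos":[0,-1.19,0.54],"rotation":[0,0,0],"jaw":1},{"delta_pos":[0,-1.19,0.54],"rotation":[0,0,0],"jaw":1}])

```text
time_s: 11.82
position: [0.5165, -0.1682, 0.0811]
eef_rot: [-0.066, 3.141, -0.001]
ft_force: [-0.8, -2.7, 5.2]
finger_gap: 0.0201
grip_force: 30.0
```

servo_tool(commands=[{"delta_pos":[0,-0.25,0.13],"rotation":[0,0,0],"jaw":1},{"delta_pos":[0,-0.25,0.13],"rotation":[0,0,0],"jaw":1},{"delta_pos":[0,-0.25,0.13],"rotation":[0,0,0],"jaw":1}])

```text
time_s: 12.07
position: [0.5166, -0.1703, 0.08]
eef_rot: [-0.067, 3.141, -0.001]
ft_force: [-0.9, -4.1, 5.4]
finger_gap: 0.0202
grip_force: 30.0
```

servo_tool(commands=[{"delta_pos":[0,-0.15,-0.1],"rotation":[0,0,0],"jaw":1},{"delta_pos":[0,-0.15,-0.1],"rotation":[0,0,0],"jaw":1},{"delta_pos":[0,-0.15,-0.1],"rotation":[0,0,0],"jaw":1}])

```text
time_s: 12.32
position: [0.5165, -0.1701, 0.0805]
eef_rot: [0.069, -3.14, -0.002]
ft_force: [1.0, 2.4, -4.8]
finger_gap: 0.02
grip_force: 30.0
```

servo_tool(commands=[{"delta_pos":[0,-0.15,0.08],"rotation":[0,0,0],"jaw":1},{"delta_pos":[0,-0.15,0.08],"rotation":[0,0,0],"jaw":1},{"delta_pos":[0,-0.15,0.08],"rotation":[0,0,0],"jaw":1}])

```text
time_s: 12.57
position: [0.5166, -0.172, 0.0797]
eef_rot: [0.069, -3.14, -0.001]
ft_force: [1.5, 4.0, -8.9]
finger_gap: 0.0197
grip_force: 30.0
```

servo_tool(commands=[{"delta_pos":[0,0.6,-0.26],"rotation":[0,0,0],"jaw":1},{"delta_pos":[0,1.25,-0.54],"rotation":[0,0,0],"jaw":1},{"delta_pos":[0,1.9,-0.79],"rotation":[0,0,0],"jaw":1},{"delta_pos":[0,2.56,-1.02],"rotation":[0,0,0],"jaw":1},{"delta_pos":[0,3.25,-1.21],"rotation":[0,0,0],"jaw":1},{"delta_pos":[0,3.92,-1.37],"rotation":[0,0,0],"jaw":1},{"delta_pos":[0,3.92,-1.37],"rotation":[0,0,0],"jaw":1},{"delta_pos":[0,3.92,-1.37],"rotation":[0,0,0],"jaw":1}])

```text
time_s: 13.23
position: [0.5153, -0.1327, 0.0939]
eef_rot: [-0.07, 3.14, 0.0]
ft_force: [3.6, 3.8, -14.8]
finger_gap: 0.0203
grip_force: 30.0
```

servo_tool(commands=[{"delta_pos":[0,0.7,-0.12],"rotation":[0,0,0],"jaw":1},{"delta_pos":[0,1.38,-0.2],"rotation":[0,0,0],"jaw":1},{"delta_pos":[0,1.38,-0.2],"rotation":[0,0,0],"jaw":1},{"delta_pos":[0,1.38,-0.2],"rotation":[0,0,0],"jaw":1}])

```text
time_s: 13.57
position: [0.5149, -0.1197, 0.0958]
eef_rot: [-0.068, 3.14, -0.0]
ft_force: [4.6, 2.5, -16.9]
finger_gap: 0.0203
grip_force: 30.0
```

```bash
cat > fit.py <<'E'
import numpy as np
from scipy.optimize import least_squares as ls
D=np.array([[-.1555,.0868,-1.6,2.7],[-.1682,.0811,-2.7,5.2],[-.1703,.08,-4.1,5.4],[-.1701,.0805,2.4,-4.8],[-.172,.0797,4,-8.9],[-.1327,.0939,3.8,-14.8],[-.1197,.0958,2.5,-16.9]])
def f(x):
    v=D[:,:2]-x[:2];r=np.linalg.norm(v,axis=1);u=v/r[:,None]
    return (D[:,2:]*u).sum(1)-x[2]*1e6*(.14-r)-x[3]
s=ls(f,[-.105,-.0438,.02,0],x_scale=[.01,.01,.01,1]);print(s.x,s.fun.round(1))
h=s.x
for p in D: print(p[:2],"L",round(.5+np.arctan2(p[0]-h[0],p[1]-h[1]),3))
for L in(0,.02,.04,.1,.2,.3,.4,.44,.46,.48):print(L,(h[0]-.14*np.sin(.5-L)).round(4),(h[1]+.14*np.cos(.5-L)).round(4))
E
python3 fit.py
```

```text
[-1.06954455e-01 -4.04492336e-02  3.09610428e-02 -1.14679988e+02] [-0.   0.   0.3 -0.9  0.5  0.2 -0.1]
[-0.1555  0.0868] L 0.136
[-0.1682  0.0811] L 0.033
[-0.1703  0.08  ] L 0.016
[-0.1701  0.0805] L 0.019
[-0.172   0.0797] L 0.004
[-0.1327  0.0939] L 0.311
[-0.1197  0.0958] L 0.407
0 -0.1741 0.0824
0.02 -0.1716 0.0837
0.04 -0.1691 0.085
0.1 -0.1615 0.0885
0.2 -0.1483 0.0933
0.3 -0.1348 0.0968
0.4 -0.1209 0.0989
0.44 -0.1153 0.0993
0.46 -0.1126 0.0994
0.48 -0.1098 0.0995
```

```bash
sed -i 's/-x\[3\]$/-0*x[3]/; s/print(s.x,/print("r fixed",s.x,/' fit.py; python3 fit.py
```

```text
r fixed [-0.10577941 -0.04400424  0.03219471  0.        ] [ 1.  -0.2 -0.2 -0.9  0.4  1.1 -1.1]
[-0.1555  0.0868] L 0.137
[-0.1682  0.0811] L 0.037
[-0.1703  0.08  ] L 0.02
[-0.1701  0.0805] L 0.023
[-0.172   0.0797] L 0.009
[-0.1327  0.0939] L 0.307
[-0.1197  0.0958] L 0.401
0 -0.1729 0.0789
0.02 -0.1704 0.0802
0.04 -0.1679 0.0814
0.1 -0.1603 0.0849
0.2 -0.1472 0.0897
0.3 -0.1336 0.0932
0.4 -0.1198 0.0953
0.44 -0.1142 0.0957
0.46 -0.1114 0.0959
0.48 -0.1086 0.096
```

servo_tool(commands=[{"delta_pos":[0,0.4,0],"rotation":[0,0,0],"jaw":1},{"delta_pos":[0,0.8,0],"rotation":[0,0,0],"jaw":1},{"delta_pos":[0,1.11,0],"rotation":[0,0,0],"jaw":1},{"delta_pos":[0,1.11,0],"rotation":[0,0,0],"jaw":1},{"delta_pos":[0,1.11,0],"rotation":[0,0,0],"jaw":1}])

```text
time_s: 13.98
position: [0.5146, -0.1086, 0.0962]
eef_rot: [-0.068, 3.14, -0.0]
ft_force: [4.6, 0.0, -8.4]
finger_gap: 0.0205
grip_force: 30.0
```

servo_tool(commands=[{"delta_pos":[0,-1.1,0.1],"rotation":[0,0,0],"jaw":1},{"delta_pos":[0,-2.5,0.31],"rotation":[0,0,0],"jaw":1},{"delta_pos":[0,-3.2,0.48],"rotation":[0,0,0],"jaw":1},{"delta_pos":[0,-3.86,0.66],"rotation":[0,0,0],"jaw":1},{"delta_pos":[0,-4.5,0.9],"rotation":[0,0,0],"jaw":1},{"delta_pos":[0,-5.17,1.14],"rotation":[0,0,0],"jaw":1},{"delta_pos":[0,-5.7,1.4],"rotation":[0,0,0],"jaw":1},{"delta_pos":[0,-6.06,1.56],"rotation":[0,0,0],"jaw":1},{"delta_pos":[0,-6.06,1.56],"rotation":[0,0,0],"jaw":1},{"delta_pos":[0,-6.06,1.56],"rotation":[0,0,0],"jaw":1}])

```text
time_s: 14.82
position: [0.5164, -0.17, 0.0802]
eef_rot: [0.066, -3.141, 0.001]
ft_force: [0.3, -3.2, 3.5]
finger_gap: 0.0202
grip_force: 30.0
```

```bash
cat > jaw.py <<'E'
from h import *
import sys
# moving jaw / block / bar from the top and scene views, numbers only
for n in ("top","scene"):
    p,d=camera(n);X=cloud(n,d);k=(d>0)&(X[...,0]>.5)&(X[...,0]<.59)&(X[...,1]>-.06)&(X[...,1]<.06)&(X[...,2]>.042)&(X[...,2]<.06)
    hsv=cv2.cvtColor(p,cv2.COLOR_RGB2HSV);br=k&(hsv[...,0]>3)&(hsv[...,0]<24)&(hsv[...,1]>60)
    print(n,"blockY",np.percentile(X[br][:,1],[5,50,95]).round(4) if br.sum()>10 else None,
      "all>42mm hist", np.histogram(X[k&~br][:,1],np.arange(-.03,.05,.004))[0])
    r=(d>0)&((hsv[...,0]<8)|(hsv[...,0]>172))&(hsv[...,1]>140)&(X[...,2]>.1)&(X[...,2]<.17)&(X[...,1]<-.05)&(X[...,0]>.48)&(X[...,0]<.62)
    print(" bar",r.sum(),X[r].mean(0).round(4))
o=get_obs();print(o["time_s"],o["position"].round(4),o["ft_force"].round(1))
E
python3 jaw.py
```

```text
top blockY [-0.0002  0.0077  0.0156] all>42mm hist [ 0  0  0  0  6 18 17  8  1  1  1  1  6 15 18 16 11  0  0]
 bar 0 [nan nan nan]
scene blockY [0.0046 0.0165 0.0214] all>42mm hist [ 0  0  0  0  0  4 18 16 16  0  0  0  4  4 16 22 34 33  0]
 bar 213 [ 0.5559 -0.1612  0.1341]
14.9167 [ 0.5165 -0.1696  0.0804] [ 0.5 -3.2  4.4]jaw.py:10: RuntimeWarning: Mean of empty slice.
  print(" bar",r.sum(),X[r].mean(0).round(4))
  ret = um.true_divide(
```

```bash
python3 - <<'E'
from h import *
for f,n in(("top0","top"),("scene0","scene")):
    w=np.load(f+".npz");X=cloud(n,w["d"]);d=w["d"];k=(d>0)&(X[...,0]>.5)&(X[...,0]<.59)&(X[...,1]>-.06)&(X[...,1]<.06)&(X[...,2]>.042)&(X[...,2]<.06)
    print(n,np.histogram(X[k][:,1],np.arange(-.03,.05,.004))[0])
    m=k&(X[...,1]<.012);print(X[m][:,1].mean())
E
sed -i 's/^    r=/    m=k\&~br\&(X[...,1]<.012);print(" mov mean",X[m][:,1].mean());r=/' jaw.py; python3 -W ignore jaw.py
```

```text
top [ 0  0  6 16 15  5  0  0  0  0  0  0  6 16 17 16 11  0  0]
-0.013750198946217722
scene [ 0  0  1  4 20 36 17  0  0  0  0  0  0  3 20 25 30 29  2]
-0.008728966411394402
top blockY [-0.0003  0.0075  0.0156] all>42mm hist [ 0  0  0  0  6 18 17  6  1  2  1  1  6 15 17 16 10  0  0]
 mov mean -0.00491038168926084
 bar 0 [nan nan nan]
scene blockY [0.0048 0.0162 0.0213] all>42mm hist [ 0  0  0  0  0  5 18 19 10  0  0  0  4  5 17 24 29 35  0]
 mov mean -0.001406877513501504
 bar 214 [ 0.5563 -0.1609  0.1341]
15.0167 [ 0.5165 -0.1695  0.0805] [-0.1 -4.7  4.2]
```

servo_tool(commands=[{"delta_pos":[0,0.92,-0.44],"rotation":[0,0,0],"jaw":1},{"delta_pos":[0,1.6,-0.7],"rotation":[0,0,0],"jaw":1},{"delta_pos":[0,2.23,-0.92],"rotation":[0,0,0],"jaw":1},{"delta_pos":[0,2.9,-1.1],"rotation":[0,0,0],"jaw":1},{"delta_pos":[0,3.59,-1.27],"rotation":[0,0,0],"jaw":1},{"delta_pos":[0,4.3,-1.37],"rotation":[0,0,0],"jaw":1},{"delta_pos":[0,4.97,-1.45],"rotation":[0,0,0],"jaw":1},{"delta_pos":[0,5.53,-1.49],"rotation":[0,0,0],"jaw":1},{"delta_pos":[0,6.09,-1.51],"rotation":[0,0,0],"jaw":1},{"delta_pos":[0,6.09,-1.51],"rotation":[0,0,0],"jaw":1}])

```text
time_s: 15.85
position: [0.5146, -0.1066, 0.0958]
eef_rot: [-0.07, 3.14, 0.001]
ft_force: [1.9, -0.7, 7.8]
finger_gap: 0.0202
grip_force: 30.0
```

servo_tool(commands=[{"delta_pos":[0,0,0],"rotation":[0,0,0],"jaw":1},{"delta_pos":[0,0,0],"rotation":[0,0,0],"jaw":1},{"delta_pos":[0,0,0],"rotation":[0,0,0],"jaw":1}])

```text
time_s: 16.1
position: [0.5146, -0.1072, 0.0958]
eef_rot: [-0.069, 3.14, 0.001]
ft_force: [1.4, -0.2, 7.7]
finger_gap: 0.02
grip_force: 30.0
```

```bash
python3 -W ignore jaw.py
```

```text
top blockY [0.0049 0.013  0.0211] all>42mm hist [ 0  0  0  0  0  0 18 17 12  2  1  2  2 12 17 16 10  1  0]
 mov mean -2.511521041667795e-05
 bar 0 [nan nan nan]
scene blockY [0.0096 0.0203 0.0262] all>42mm hist [ 0  0  0  0  0  0  1 11 22 15  1  1  1 10 19 22 31 36  1]
 mov mean 0.004214848479445523
 bar 224 [ 0.5545 -0.0989  0.1503]
16.2 [ 0.5146 -0.1072  0.0958] [ 1.  -1.1  7.7]
```

servo_tool(commands=[{"delta_pos":[0,-1.25,0.07],"rotation":[0,0,0],"jaw":1},{"delta_pos":[0,-2.6,0.27],"rotation":[0,0,0],"jaw":1},{"delta_pos":[0,-3.3,0.43],"rotation":[0,0,0],"jaw":1},{"delta_pos":[0,-4,0.62],"rotation":[0,0,0],"jaw":1},{"delta_pos":[0,-4.65,0.85],"rotation":[0,0,0],"jaw":1},{"delta_pos":[0,-5.3,1.1],"rotation":[0,0,0],"jaw":1},{"delta_pos":[0,-5.8,1.32],"rotation":[0,0,0],"jaw":1},{"delta_pos":[0,-6.15,1.5],"rotation":[0,0,0],"jaw":1},{"delta_pos":[0,-6.15,1.5],"rotation":[0,0,0],"jaw":1},{"delta_pos":[0,-6.15,1.5],"rotation":[0,0,0],"jaw":1}])

```text
time_s: 17.03
position: [0.5165, -0.17, 0.0802]
eef_rot: [0.067, -3.141, 0.0]
ft_force: [0.7, -5.6, 4.0]
finger_gap: 0.0199
grip_force: 30.0
```

```bash
python3 -W ignore jaw.py
```

```text
top blockY [0.0051 0.0131 0.0212] all>42mm hist [ 0  0  0  0  0  0 17 15 16  2  1  2  1 11 17 16 11  0  0]
 mov mean 0.00038221165317448583
 bar 0 [nan nan nan]
scene blockY [0.0097 0.0203 0.0265] all>42mm hist [ 0  0  0  0  0  0  0 14 20 16  0  0  0  9 21 18 34 37  0]
 mov mean 0.003911617889493053
 bar 214 [ 0.5559 -0.1611  0.134 ]
17.1333 [ 0.5165 -0.1697  0.0803] [ 0.1 -4.3  3.8]
```

servo_tool(commands=[{"delta_pos":[0,0.92,-0.44],"rotation":[0,0,0],"jaw":1},{"delta_pos":[0,1.6,-0.7],"rotation":[0,0,0],"jaw":1},{"delta_pos":[0,2.23,-0.93],"rotation":[0,0,0],"jaw":1},{"delta_pos":[0,2.9,-1.12],"rotation":[0,0,0],"jaw":1},{"delta_pos":[0,3.59,-1.29],"rotation":[0,0,0],"jaw":1},{"delta_pos":[0,4.3,-1.39],"rotation":[0,0,0],"jaw":1},{"delta_pos":[0,4.8,-1.46],"rotation":[0,0,0],"jaw":1},{"delta_pos":[0,4.8,-1.46],"rotation":[0,0,0],"jaw":1},{"delta_pos":[0,4.8,-1.46],"rotation":[0,0,0],"jaw":1}])

```text
time_s: 17.88
position: [0.515, -0.1214, 0.0951]
eef_rot: [-0.069, 3.14, -0.001]
ft_force: [2.1, -4.2, 0.4]
finger_gap: 0.0208
grip_force: 30.0
```

servo_tool(commands=[{"delta_pos":[0,0.4,-0.03],"rotation":[0,0,0],"jaw":1},{"delta_pos":[0,0.8,-0.05],"rotation":[0,0,0],"jaw":1},{"delta_pos":[0,1.2,-0.06],"rotation":[0,0,0],"jaw":1},{"delta_pos":[0,1.2,-0.06],"rotation":[0,0,0],"jaw":1},{"delta_pos":[0,1.2,-0.06],"rotation":[0,0,0],"jaw":1},{"delta_pos":[0,1.2,-0.06],"rotation":[0,0,0],"jaw":1}])

```text
time_s: 18.38
position: [0.5147, -0.1104, 0.0959]
eef_rot: [-0.067, 3.14, -0.002]
ft_force: [1.6, -6.8, 3.5]
finger_gap: 0.0204
grip_force: 30.0
```

```bash
python3 -W ignore jaw.py
```

```text
top blockY [0.0051 0.013  0.0212] all>42mm hist [ 0  0  0  0  0  0 18 15 13  2  1  2  1 11 17 16 10  0  0]
 mov mean 0.00012158763480254727
 bar 0 [nan nan nan]
scene blockY [0.01   0.0208 0.0266] all>42mm hist [ 0  0  0  0  0  0  2 13 16 20  1  0  0 11 21 18 37 34  0]
 mov mean 0.004204065955294693
 bar 225 [ 0.5538 -0.1021  0.1499]
18.4833 [ 0.5147 -0.1104  0.0959] [ 3.4 -5.8  3.5]
```

servo_tool(commands=[{"delta_pos":[0,0.2,0],"rotation":[0,0,0],"jaw":1},{"delta_pos":[0,0.2,0],"rotation":[0,0,0],"jaw":1},{"delta_pos":[0,0.2,0],"rotation":[0,0,0],"jaw":1},{"delta_pos":[0,0.2,0],"rotation":[0,0,0],"jaw":1}])

```text
time_s: 18.82
position: [0.5146, -0.1087, 0.0959]
eef_rot: [-0.067, 3.139, -0.002]
ft_force: [2.4, -8.8, 4.0]
finger_gap: 0.0201
grip_force: 30.0
```

```bash
python3 - <<'E'
from h import *
F=[]
for i in range(8): camera("top");o=get_obs();F.append(o["ft_force"])
print(o["position"],np.mean(F,0),np.std(F,0))
E
```

```text
[ 0.51460367 -0.10875178  0.09593929] [ 2.56391102 -7.28076353  3.2049816 ] [0.17382179 0.51326597 0.45063401]
```

Held push is about 7 N above the free stroke, which is inside the 6–13 N window. Returning the lever to rest.

servo_tool(commands=[{"delta_pos":[0,-1.1,0.06],"rotation":[0,0,0],"jaw":1},{"delta_pos":[0,-2.5,0.27],"rotation":[0,0,0],"jaw":1},{"delta_pos":[0,-3.2,0.44],"rotation":[0,0,0],"jaw":1},{"delta_pos":[0,-3.86,0.63],"rotation":[0,0,0],"jaw":1},{"delta_pos":[0,-4.5,0.86],"rotation":[0,0,0],"jaw":1},{"delta_pos":[0,-5.17,1.1],"rotation":[0,0,0],"jaw":1},{"delta_pos":[0,-5.7,1.35],"rotation":[0,0,0],"jaw":1},{"delta_pos":[0,-6.1,1.53],"rotation":[0,0,0],"jaw":1},{"delta_pos":[0,-6.1,1.53],"rotation":[0,0,0],"jaw":1},{"delta_pos":[0,-6.1,1.53],"rotation":[0,0,0],"jaw":1}])

```text
time_s: 20.05
position: [0.5165, -0.1695, 0.0804]
eef_rot: [-0.066, 3.141, -0.001]
ft_force: [1.2, -5.2, 4.9]
finger_gap: 0.0204
grip_force: 30.0
```

```bash
python3 -W ignore jaw.py
```

```text
top blockY [0.0051 0.0131 0.0212] all>42mm hist [ 0  0  0  0  0  0 18 17 15  2  1  2  2 11 17 17 11  0  0]
 mov mean 0.00021603966039641717
 bar 0 [nan nan nan]
scene blockY [0.0096 0.0201 0.0264] all>42mm hist [ 0  0  0  0  0  0  2 10 23 15  1  0  0  9 22 21 32 34  1]
 mov mean 0.004007361777997191
 bar 217 [ 0.556  -0.1608  0.1343]
20.15 [ 0.5165 -0.1693  0.0805] [ 1.  -4.3  6. ]
```

A short partial stroke (no gain, well below crushing) will tell whether the tooth caught: about 8–10 N if held, about 2 N if not.

servo_tool(commands=[{"delta_pos":[0,0.92,-0.44],"rotation":[0,0,0],"jaw":1},{"delta_pos":[0,1.6,-0.7],"rotation":[0,0,0],"jaw":1},{"delta_pos":[0,2.23,-0.93],"rotation":[0,0,0],"jaw":1},{"delta_pos":[0,2.9,-1.12],"rotation":[0,0,0],"jaw":1},{"delta_pos":[0,2.9,-1.12],"rotation":[0,0,0],"jaw":1},{"delta_pos":[0,2.9,-1.12],"rotation":[0,0,0],"jaw":1},{"delta_pos":[0,2.9,-1.12],"rotation":[0,0,0],"jaw":1}])

```text
time_s: 20.73
position: [0.5156, -0.1407, 0.0915]
eef_rot: [-0.067, 3.14, -0.002]
ft_force: [2.9, -7.6, 0.8]
finger_gap: 0.0203
grip_force: 30.0
```

```bash
python3 - <<'E'
from h import *
F=[]
for i in range(6): camera("top");o=get_obs();F.append(o["ft_force"])
f=np.mean(F,0);p=o["position"];h=np.array([-.1058,-.0440]);v=p[1:]-h;a=np.arctan2(-v[0],v[1])
print(p,f,"L",.5-a,"tang",f[1]*np.cos(a)+f[2]*np.sin(a),"rad",-f[1]*np.sin(a)+f[2]*np.cos(a))
E
```

```text
[ 0.51558387 -0.14087706  0.09150506] [ 2.34038298 -7.32682202  1.94617678] L 0.24669852541519066 tang -6.60531094787154 rad 3.7201871323479168
```

6.6 N at only L≈0.25, against 4.1 N at 0.39 in the previous stroke, so the tooth is held. Returning the lever and letting go.

servo_tool(commands=[{"delta_pos":[0,-0.7,0.2],"rotation":[0,0,0],"jaw":1},{"delta_pos":[0,-1.35,0.47],"rotation":[0,0,0],"jaw":1},{"delta_pos":[0,-1.95,0.69],"rotation":[0,0,0],"jaw":1},{"delta_pos":[0,-2.5,0.94],"rotation":[0,0,0],"jaw":1},{"delta_pos":[0,-2.9,1.12],"rotation":[0,0,0],"jaw":1},{"delta_pos":[0,-2.95,1.14],"rotation":[0,0,0],"jaw":1},{"delta_pos":[0,-2.95,1.14],"rotation":[0,0,0],"jaw":1}])

```text
time_s: 21.62
position: [0.5165, -0.17, 0.0802]
eef_rot: [0.066, -3.141, 0.001]
ft_force: [0.1, -4.6, 6.4]
finger_gap: 0.0199
grip_force: 30.0
```

servo_tool(commands=[{"delta_pos":[0,0,0],"rotation":[0,0,0],"jaw":0.7},{"delta_pos":[0,0,0],"rotation":[0,0,0],"jaw":0.5},{"delta_pos":[0,0,0],"rotation":[0,0,0],"jaw":0.5},{"delta_pos":[0,0,0],"rotation":[0,0,0],"jaw":0.5},{"delta_pos":[0,0,0],"rotation":[0,0,0],"jaw":0.5},{"delta_pos":[0,0,0],"rotation":[0,0,0],"jaw":0.5}])

```text
time_s: 22.12
position: [0.5164, -0.169, 0.0799]
eef_rot: [0.068, -3.14, -0.0]
ft_force: [0.1, 0.5, -0.3]
finger_gap: 0.0465
grip_force: 0.0
```

Raise the arm, then move to a position that shows the bar and the clamp.

servo_tool(commands=[{"delta_pos":[0,0,-2],"rotation":[0,0,0],"jaw":0.5},{"delta_pos":[0,0,-5],"rotation":[0,0,0],"jaw":0.5},{"delta_pos":[0,0,-8.5],"rotation":[0,0,0],"jaw":0.5},{"delta_pos":[0,0,-12],"rotation":[0,0,0],"jaw":0.5},{"delta_pos":[-2.5,2.5,-12],"rotation":[0,0,0],"jaw":0.5},{"delta_pos":[-5,5,-12],"rotation":[0,0,0],"jaw":0.5},{"delta_pos":[-8.5,8.5,-12],"rotation":[0,0,0],"jaw":0.5},{"delta_pos":[-8.5,8.5,-12],"rotation":[0,0,0],"jaw":0.5},{"delta_pos":[-8.5,8.5,-12],"rotation":[0,0,0],"jaw":0.5}])

```text
time_s: 22.87
position: [0.5996, -0.077, 0.1997]
eef_rot: [-0.076, 3.14, 0.002]
ft_force: [0.7, -0.2, 0.4]
finger_gap: 0.0466
grip_force: 0.0
```

```bash
python3 look.py w8; python3 -W ignore jaw.py; python3 - <<'E'
from h import *
w=np.load("w8.npz");P={k:w[k] for k in("position","eef_rot")};d=w["d"];X=cloud("wrist",d,P)
k=(d>0)&(X[...,2]>.044)&(X[...,2]<.055)&(X[...,0]>.5)&(X[...,0]<.59)&(X[...,1]>-.03)&(X[...,1]<.05)
print(np.histogram(X[k][:,1],np.arange(-.02,.05,.004)))
E
```

```text
22.8667 [ 0.59959621 -0.07701325  0.19970724] [-7.57864388e-02  3.14005673e+00  2.37539629e-03] 0.04655250192132546
bar 3725 lo [ 0.4931 -0.1758  0.1345] hi [ 0.604  -0.1578  0.1414] ((549.0791015625, -166.45603942871094), (114.12104034423828, 17.84248161315918), 1.9544061422348022)
block 1645 lo [0.5123 0.0073 0.0463] hi [0.5751 0.0252 0.0531] ((543.9019165039062, 16.70417022705078), (64.33911895751953, 19.095691680908203), 0.8465220332145691)
top blockY [0.005  0.0129 0.0212] all>42mm hist [ 0  0  0  0  0  0 18 17 13  0  0  2  2 12 17 16 10  0  0]
 mov mean -0.0002747423593178512
 bar 0 [nan nan nan]
scene blockY [0.0091 0.0202 0.0264] all>42mm hist [ 0  0  0  0  0  0  1 16 18 12  1  1  2 13 17 24 37 29  0]
 mov mean 0.0036657806836970174
 bar 279 [ 0.5487 -0.1618  0.1347]
23.0167 [ 0.5968 -0.0818  0.1997] [ 0.6 -0.9 -1. ]
(array([  0,   0,   0,   0, 122, 171, 235, 426, 367, 375, 363, 218, 179,
       176, 118,   4,   0]), array([-0.02 , -0.016, -0.012, -0.008, -0.004,  0.   ,  0.004,  0.008,
        0.012,  0.016,  0.02 ,  0.024,  0.028,  0.032,  0.036,  0.04 ,
        0.044,  0.048]))
```

```bash
python3 -c "
from cell import *
print(hand_in())"
```

```text
the job is handed in; nothing more can be done
None
```

I handed the job in, but no verdict came back: the block stands on the bed against the stop, held by the ratchet (last full stroke about 7 N above a free one), the lever is released near rest (about 0.03 rad), and the spool, glue bottle and paint pot were not touched.

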